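Sweep the small things into the desk tray

ROBOT

A 7-joint arm with a two-finger parallel gripper is mounted at the origin on a cart in front of the work surface, level with it; the furniture and walls round the work are solid. World frame = base frame: x ahead of the robot, y to its left, z up, the work surface at z = 0. Lengths are in m, angles in rad, forces in N, time in s.
With the tool pointing down it reaches from about 0.35 to 0.775 m from the base axis. Payload 3.1 kg.
Tool frame: the origin (TCP) lies at the very end of the fingers, on their centre line; the grasp point (between the pads) lies 19 mm behind it; z points along the fingers, y is the line along which they close (so a half turn about z gives the same grasp; the last joint's range is limited). The gripper opens to 85 mm and grips with 20 to 120 N. Pads are 22 mm wide; open, the fingers measure 114 mm over their backs; the gripper's body (76 mm by 85 mm) begins 54 mm behind the grasp point. The pads swing forward as they close: fully open they stand 13 mm farther back than shut.
Start: joints at [1.246, 0.311, 0.014, 1.512, -0.004, 1.319, -0.027], TCP at [0.154, -0.528, 0.231] pointing down, gripper open.
Joint ranges: [-2.7, 2.7], [-0.3, 1.91], [-1.27, 1.3], [0.12, 2.57], [-1.44, 4.58], [0.2, 2.03], [-3.05, 3.05]. Speed limits (rad/s): [2.79, 2.79, 3.14, 3.14, 3.14, 3.14, 3.14].

INTERFACE

Orientations are given as a rotation vector (axis times angle).
In Python, from plant import env gives the robot as it stands. The module is installed in compiled form; this text tells all that it offers.
- The arm moves only by the tool servo_tool, never from a script. Its argument "commands" is text: rows parted by semicolons, each of 7 numbers parted by spaces: the finger opening in mm, from 0 to 85.4, then the shift along the tool's x, y, z in mm, then the turn, a rotation vector about the tool's x, y, z in rad. A call has 1 to 20 rows; each row is the pose to reach, as a shift and turn from the pose commanded when the call began, along the tool's axes at that moment; what a row does not reach only later rows make up. A row lasts 1/8 s, in which the tool goes at most 62.5 mm and 10.7 degrees, less where a joint would pass 70% of its speed; a pose out of reach is approached as far as the arm can. A call with a gripper value outside its range is refused whole. The fingers move at their own pace and stop on an object; "squeeze" is the grip in N (left out, the last holds). Time passes only in rows, so rows that repeat a pose let the fingers close. It gives the time, the measured TCP pose, the force, the opening and the grip force at its end, in the units of the state.
- env.read_state(): the state, without advancing time (a new reading comes with each control period).
- env.snapshot(name): name is "scene" or "top"; returns a dict with "pixels" (384x512x3 uint8, red, green, blue), "fx", "fy", "cx", "cy" (pixels), "world_from_camera" (4x4, takes a point from camera to world coordinates). Camera axes: x right, y up, looking along -z (the intrinsics and any distortion apply to the point x, -y, -z); pixel columns grow to the right and rows downward; lengths in m; the calibration is good to about 2 mm. A picture is of the moment at which its call begins. There is no depth.
- env.close_job(): hands the job in; it is judged then, once.
Trained networks look in a picture, given as the dict that the camera call returned (one of the last four; its "shot" number tells which), for a name from the list of things; names that differ only in an ending like _2 or _b are one class to them, and where a whole thing is asked for, a point or a joint stands for the part that bears it (a point fixed in the world has none). Each returns a list of dicts, best first, with "score" (0 to 1); they miss things now and then, are a little off and sometimes report something else, mostly with a low value. They report only what shows in the picture. A call takes as long as a camera call.
- env.find_in(picture, thing): "xy" ([column, row] in pixels, amid what is visible of it).
- env.silhouettes(picture, thing): "region" (384x512 bool, what is visible of it) and "xy" ([column, row] in pixels, amid what is visible of it).
- env.place_of(picture, thing): "xy" ([column, row] in pixels: a listed point, or the origin of a listed thing).
The state is a dict: "clock": time; "q": joint angles; "qvel": joint speeds; "effort": joint torques, N m; "tool_pos": TCP position; "eef_rot": TCP orientation; "force": force on the tool from outside, world axes, zero at the start; "wrist_torque": the same for the moment, N m; "finger_gap": opening from 0.0 (shut) to 1.0 (fully open); "grasp_force": force on a finger pad.
Only numpy, scipy, OpenCV 4.12 (cv2) and the standard library are available. Lean on these libraries where they do the work, as an engineer would, in place of code of your own. Each camera call takes 0.05 s, during which the arm holds its last target. There are 200 camera calls.

TASK

Sweep the eraser, the pencil sharpener and the earbud case across the desk with your fingertips, in through the open side of the low wooden tray, until all three lie well inside it, clear of its open edge. Only push them: they stay flat on the desk and are never picked up. Leave the toy car, the tape roll, the battery and the mug where they stand.

Things in the scene. Friction and masses are not known exactly. Their poses are not given: they have to be found in the camera images.
- tray: low wooden tray fixed to the desk: three walls 26 mm high, 8 thick round a felt area 200 x 130 mm level with the desk (no step or lip). Origin: centre of the felt, on the desk. x runs along the 200 side, -100 to 100 between the side walls; y points from the open side (y = -65) to the back wall (inner face y = 65). The open side faces roughly to the robot's right (world -y), within 0.25 rad.
- eraser: block eraser in a card sleeve, 19 x 46 x 12 mm (long along its y), lying flat on the desk, 18 g; origin at the centre of its underside
- sharpener: small grey metal pencil sharpener, 15 x 25 x 14 mm (long along its y), lying on the desk, 16 g; origin at the centre of its underside
- earbud_case: white earbud case with rounded corners, 47 x 60 x 24 mm (long along its y), closed, lying flat on the desk, about 50 g; origin at the centre of its underside
- toy_car: white die-cast toy car, 34 x 77 x 28 mm (long along its y), loose on the desk among the small things, to stay put; origin at the centre of its underside
- tape_roll: roll of masking tape lying flat, 104 mm across, 25 mm high, loose, to stay put; origin at the centre of its underside
- cell: AA battery standing on end, 14 mm across, 50 mm high, loose and easily knocked over, to stay put; origin at the centre of its underside. Just behind it stands the fixed monitor shelf, 104 mm high, front edge along world x = 0.706
- mug: green mug, 86 mm across, 94 mm high, standing at the right, loose, to stay put; handle along its -y; origin at its underside, 16 mm from the axis of the cup

How it is judged:
At the end, for the whole second after the job is handed in: The origins of the eraser, sharpener and earbud case all lie between the tray's side and back walls and at least 20 mm inside its open side, on the desk (underside less than 12 mm up) and at rest (x of eraser in the frame of tray between -0.1 and 0.1 m and y of eraser in the frame of tray between -0.045 and 0.065 m and height (world z) of each of eraser, sharpener, earbud_case below 0.012 m and linear speed of each of eraser, sharpener, earbud_case below 0.01 m/s and x of sharpener in the frame of tray between -0.1 and 0.1 m and y of sharpener in the frame of tray between -0.045 and 0.065 m and x of earbud_case in the frame of tray between -0.1 and 0.1 m and y of earbud_case in the frame of tray between -0.045 and 0.065 m); the robot touches nothing.
It fails at once if the eraser, sharpener or earbud case is lifted: its underside centre rises more than 15 mm above the desk (height (world z) of any of eraser, sharpener, earbud_case above 0.015 m).
It fails at once if the toy car is moved more than 15 mm from its place or tipped over (distance of toy_car from where it was at the start of the episode above 0.015 m or angle between toy_car's own z axis and vertical above 0.4 rad).
It fails at once if the tape roll is moved more than 15 mm from its place or tipped over (distance of tape_roll from where it was at the start of the episode above 0.015 m or angle between tape_roll's own z axis and vertical above 0.4 rad).
It fails at once if the battery is moved more than 15 mm from its place or tipped over (distance of cell from where it was at the start of the episode above 0.015 m or angle between cell's own z axis and vertical above 0.4 rad).
It fails at once if the mug is moved more than 15 mm from its place or tipped over (distance of mug from where it was at the start of the episode above 0.015 m or angle between mug's own z axis and vertical above 0.4 rad).
It also fails if it takes over 72 s, if anything falls off the work surface, if the arm or the gripper's body presses on something with over 40 N, if the wrist force passes 120 N, or if a joint passes its speed limit or range.

## Working session

There is one attempt and no reset: what is moved stays moved. The work goes in short steps, Python scripts to look and compute and a tool call to move; the robot and the scene stay as the last step left them, time stands still between calls to the robot, and variables do not carry over. Pictures are saved under pics/ and viewed, at most 10 in all, crops included, and the job is handed in when it is done.

Besides the shell and the picture viewer there is one more tool, called after "Call:" in YAML: its name, and indented under it one key for each argument. servo_tool: Moves the arm, as the interface text tells. Its arguments: {"type":"object","properties":{"commands":{"type":"string"},"squeeze":{"type":"number"}},"required":["commands"]}

```bash
mkdir -p pics
cat > h.py <<'E'
import numpy as np, cv2
from plant import env
from scipy.spatial.transform import Rotation as R
def proj(p,P):
    W=np.linalg.inv(p["world_from_camera"]); P=np.atleast_2d(P); c=P@W[:3,:3].T+W[:3,3]
    return np.c_[p["fx"]*c[:,0]/-c[:,2]+p["cx"], p["fy"]*-c[:,1]/-c[:,2]+p["cy"]]
def back(p,uv,z=0.):
    uv=np.atleast_2d(uv).astype(float); M=p["world_from_camera"]
    d=np.c_[(uv[:,0]-p["cx"])/p["fx"],-(uv[:,1]-p["cy"])/p["fy"],-np.ones(len(uv))]@M[:3,:3].T
    o=M[:3,3]; return o+d*((z-o[2])/d[:,2])[:,None]
def save(p,n): cv2.imwrite("pics/"+n,cv2.cvtColor(p["pixels"],cv2.COLOR_RGB2BGR))
H=dict(tray=.0,eraser=.012,sharpener=.014,earbud_case=.024,toy_car=.028,tape_roll=.025,cell=.05,mug=.094)
def look(p,names=H):
    for n in names:
        for s in env.silhouettes(p,n)[:2]:
            if s["score"]<.3: continue
            m=s["region"].astype(np.uint8); c=max(cv2.findContours(m,0,2)[0],key=cv2.contourArea)[:,0]
            q=back(p,c,H[n]*.7)[:,:2]*1000; r=cv2.minAreaRect(q.astype(np.float32))
            print(n,round(s["score"],2),"ctr",np.round(r[0]),"size",np.round(r[1]),"ang",round(r[2]),"place",[ (np.round(back(p,x["xy"])[0,:2]*1000),round(x["score"],2)) for x in env.place_of(p,n)[:1]])
E
python3 - <<'E'
from h import *
s=env.read_state();print({k:np.round(s[k],3) for k in("clock","tool_pos","eef_rot","force")})
print(R.from_rotvec(s["eef_rot"]).as_matrix().round(2))
for n in("top","scene"):
    p=env.snapshot(n);save(p,n+"0.png");print(n,[k for k in p],p["world_from_camera"][:3,3]);look(p)
E
```

```text
{'clock': np.float64(0.0), 'tool_pos': array([ 0.153, -0.527,  0.23 ]), 'eef_rot': array([-3.108e+00, -4.430e-01,  1.000e-03]), 'force': array([-0.464,  0.523, -0.816])}
[[ 0.96  0.28 -0.  ]
 [ 0.28 -0.96  0.  ]
 [-0.   -0.   -1.  ]]
top ['pixels', 'fx', 'fy', 'cx', 'cy', 'world_from_camera', 'shot'] [ 0.38802169 -0.00353779  1.26967772]
tray 0.77 ctr [503. 265.] size [221. 144.] ang 5 place [(array([507., 251.]), 0.92)]
sharpener 0.47 ctr [528.  39.] size [17.  8.] ang 90 place [(array([521.,  35.]), 0.45)]
earbud_case 0.74 ctr [443. -41.] size [45. 58.] ang 30 place [(array([451., -48.]), 0.64)]
earbud_case 0.32 ctr [ 628. -230.] size [104. 103.] ang 90 place [(array([451., -48.]), 0.64)]
toy_car 0.81 ctr [ 507. -159.] size [35. 78.] ang 5 place [(array([ 510., -165.]), 0.87)]
tape_roll 0.96 ctr [ 628. -229.] size [ 99. 103.] ang 90 place []
mug 0.83 ctr [ 401. -305.] size [ 90. 114.] ang 24 place [(array([ 419., -311.]), 0.79)]
scene ['pixels', 'fx', 'fy', 'cx', 'cy', 'world_from_camera', 'shot'] [-0.73065811  0.18164881  0.73983455]
tray 0.75 ctr [525. 261.] size [260. 144.] ang 6 place [(array([491., 250.]), 0.71)]
sharpener 0.55 ctr [519.  38.] size [19. 13.] ang 83 place [(array([528.,  34.]), 0.45)]
cell 0.51 ctr [661.  77.] size [10. 82.] ang 85 place [(array([674.,  80.]), 0.53)]
mug 0.93 ctr [ 378. -294.] size [ 89. 244.] ang 68 place [(array([ 429., -310.]), 0.86)]
```

View pics/top0.png

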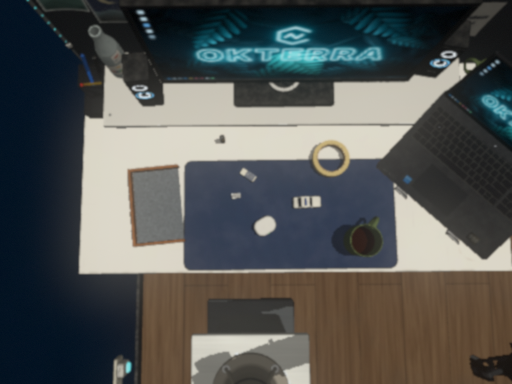

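View pics/scene0.png

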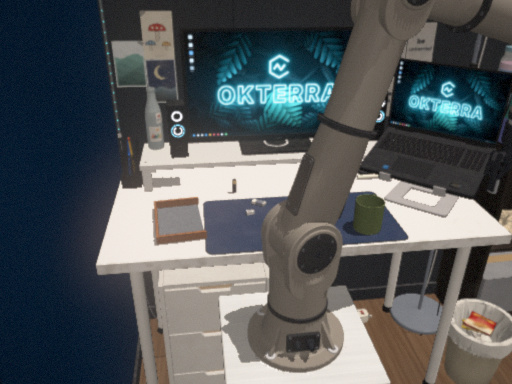

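The top view shows the eraser at (248,174), sharpener at (236,196), case at (265,226), tray at about (156,205) with its opening to the right, and battery at (221,139). The scene view agrees, and both show a clear lane to the tray.

Run:
```python
from h import *
p=env.snapshot("top")
q=lambda uv,z: print(uv,np.round(back(p,uv,z)[0,:2]*1000))
for uv,z in[((248.5,174),.01),((236,196),.01),((265,226),.017),((221,139),.03)]:q(uv,z)
for a in p["pixels"][0:0]:pass
c=cv2.resize(p["pixels"][125:255,120:280],None,fx=5,fy=4.6,interpolation=cv2.INTER_CUBIC)
c=cv2.resize(p["pixels"][130:250,120:280],None,fx=5,fy=5,interpolation=cv2.INTER_CUBIC)
cv2.imwrite("pics/c.png",c[:,:,::-1])
```

```text
(248.5, 174) [588.   1.]
(236, 196) [526.  36.]
(265, 226) [442. -44.]
(221, 139) [685.  77.]
```

View pics/c.png

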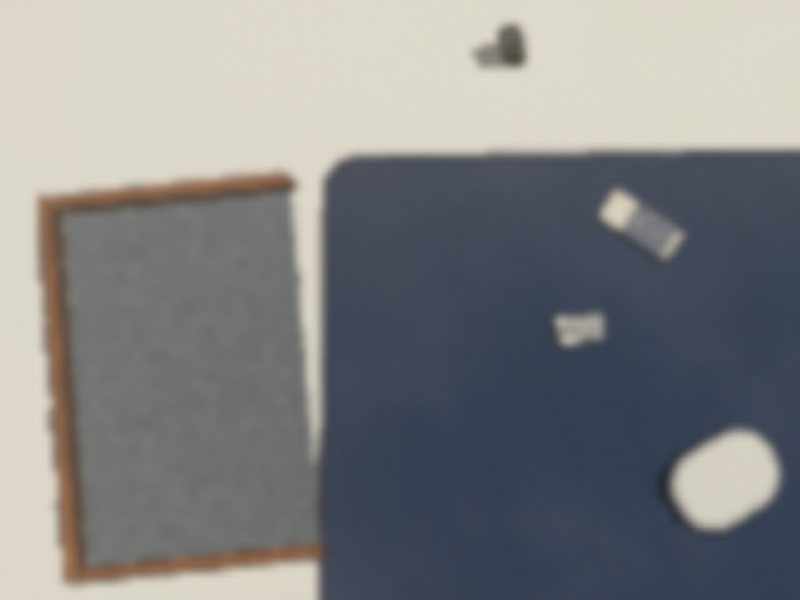

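The crop shows the felt's mouth corners at crop (292,190) and (310,548). That puts the mouth at world y≈0.195, x≈0.40–0.605. The eraser is about 30° off the y axis, the sharpener is nearly along y, and the case is diagonal. I'll start with the case: move behind it with the fingers side by side across the push direction.

Call:
servo_tool:
  commands: "30 402 -317 0 0 0 -1.288;30 402 -317 0 0 0 -1.288;30 402 -317 0 0 0 -1.288;30 402 -317 0 0 0 -1.288;30 402 -317 0 0 0 -1.288;30 402 -317 0 0 0 -1.288;30 402 -317 0 0 0 -1.288;30 402 -317 0 0 0 -1.288;30 402 -317 0 0 0 -1.288;30 402 -317 0 0 0 -1.288;30 402 -317 0 0 0 -1.288;30 402 -317 0 0 0 -1.288;30 402 -317 0 0 0 -1.288;30 402 -317 0 0 0 -1.288"

```text
clock: 3.25
tool_pos: [0.4508, -0.1121, 0.2313]
eef_rot: [2.222, 2.22, -0.0]
force: [0.3, -0.0, 0.6]
finger_gap: 0.354
grasp_force: 0.0
```

Call:
servo_tool:
  commands: "30 -3 -8 60 0 0 0;30 -3 -8 120 0 0 0;30 -3 -8 170 0 0 0;30 -3 -8 200 0 0 0;30 -3 -8 215 0 0 0;30 -3 -8 224 0 0 0;30 -3 -8 225 0 0 0;30 -3 -8 225 0 0 0"

```text
clock: 4.25
tool_pos: [0.4441, -0.1148, 0.0072]
eef_rot: [2.22, 2.22, 0.002]
force: [-0.9, -0.1, -0.0]
finger_gap: 0.357
grasp_force: 0.0
```

Run:
```python
from h import *
p=env.snapshot("top");look(p,["earbud_case","toy_car"]);print(env.read_state()["tool_pos"])
```

```text
earbud_case 0.56 ctr [442. -41.] size [45. 59.] ang 38 place [(array([443., -49.]), 0.57)]
toy_car 0.62 ctr [ 520. -139.] size [6. 3.] ang 90 place [(array([512., 253.]), 0.3)]
[ 0.44350732 -0.11472659  0.0068229 ]
```

Call:
servo_tool:
  commands: "30 12 0 1 0 0 0;30 24 0 1 0 0 0;30 36 0 1 0 0 0;30 48 0 1 0 0 0;30 60 0 1 0 0 0;30 72 0 1 0 0 0;30 84 0 1 0 0 0;30 96 0 1 0 0 0;30 108 0 1 0 0 0;30 120 0 1 0 0 0;30 132 0 1 0 0 0;30 144 1 1 0 0 0;30 156 2 1 0 0 0;30 168 3 1 0 0 0;30 180 4 1 0 0 0;30 192 5 1 0 0 0;30 204 6 1 0 0 0;30 216 7 1 0 0 0;30 228 8 1 0 0 0;30 228 8 1 0 0 0"

```text
clock: 7.0
tool_pos: [0.4511, 0.1152, 0.0054]
eef_rot: [-2.218, -2.224, -0.002]
force: [-0.3, -0.5, -0.3]
finger_gap: 0.352
grasp_force: 0.0
```

Run:
```python
from h import *
p=env.snapshot("top");look(p,["earbud_case","toy_car","eraser","sharpener"]);save(p,"t2.png")
p=env.snapshot("scene");look(p,["earbud_case","eraser","sharpener"]);save(p,"s2.png")
```

```text
toy_car 0.53 ctr [ 507. -159.] size [75. 33.] ang 90 place [(array([ 510., -161.]), 0.54)]
eraser 0.59 ctr [586.   5.] size [45. 18.] ang 56 place [(array([586.,   7.]), 0.61)]
sharpener 0.49 ctr [527.  39.] size [11. 16.] ang 26 place [(array([532.,  35.]), 0.62)]
earbud_case 0.52 ctr [437. 151.] size [53. 84.] ang 86 place [(array([458., 145.]), 0.82)]
eraser 0.46 ctr [580.   3.] size [47. 32.] ang 56 place [(array([571.,  10.]), 0.39)]
sharpener 0.51 ctr [520.  38.] size [25. 25.] ang 83 place [(array([536.,  32.]), 0.46)]
```

View pics/t2.png

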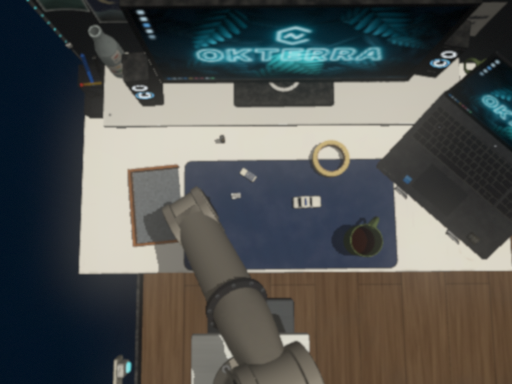

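The arm hides the case in the top view, but the scene camera puts it just ahead of the fingers at y≈0.15. I'll continue the push into the tray, then back off and rise.

Call:
servo_tool:
  commands: "30 12 0 0 0 0 0;30 24 0 0 0 0 0;30 36 0 0 0 0 0;30 48 0 0 0 0 0;30 60 0 0 0 0 0;30 72 0 0 0 0 0;30 84 0 0 0 0 0;30 94 0 0 0 0 0;30 100 0 0 0 0 0;30 100 0 0 0 0 0;30 80 0 0 0 0 0;30 60 0 -60 0 0 0;30 20 0 -120 0 0 0;30 -40 20 -120 0 0 0;10 -100 70 -120 0 0 0;10 -160 110 -120 0 0 0;10 -180 135 -120 0 0 0;10 -180 135 -120 0 0 0;10 -180 135 -120 0 0 0"

```text
clock: 10.12
tool_pos: [0.5854, -0.0664, 0.1248]
eef_rot: [-2.221, -2.219, 0.0]
force: [0.8, 0.8, -0.0]
finger_gap: 0.114
grasp_force: 0.0
```

Run:
```python
from h import *
p=env.snapshot("top");look(p,["earbud_case","eraser","sharpener"])
p=env.snapshot("scene");look(p,["earbud_case","eraser","sharpener"])
```

```text
earbud_case 0.88 ctr [445. 249.] size [45. 60.] ang 45 place [(array([450., 242.]), 0.81)]
earbud_case 0.72 ctr [498. 261.] size [262. 145.] ang 6 place [(array([439., 248.]), 0.66)]
earbud_case 0.57 ctr [447. 247.] size [52. 63.] ang 90 place [(array([439., 248.]), 0.66)]
eraser 0.56 ctr [581.   4.] size [50. 35.] ang 56 place [(array([579.,  19.]), 0.45)]
sharpener 0.44 ctr [520.  38.] size [25. 25.] ang 83 place [(array([528.,  39.]), 0.44)]
sharpener 0.33 ctr [457. 246.] size [54. 56.] ang 83 place [(array([528.,  39.]), 0.44)]
```

The case is in, centred at about (447,247) mm. The eraser is next.

Call:
servo_tool:
  commands: "12 0 0 50 0 0 0;12 0 0 90 0 0 0;12 0 0 112 0 0 0;12 0 0 119 0 0 0;12 0 0 119 0 0 0;12 12 0 119 0 0 0;12 24 0 119 0 0 0;12 35 0 119 0 0 0;12 45 0 119 0 0 0;12 55 0 119 0 0 0;12 65 0 119 0 0 0;12 75 -1 119 0 0 0;12 85 -2 119 0 0 0;12 95 -3 119 0 0 0;12 105 -4 119 0 0 0;12 115 -5 119 0 0 0;12 125 -6 119 0 0 0;12 125 -6 119 0 0 0"

```text
clock: 13.08
tool_pos: [0.5799, 0.0602, 0.0064]
eef_rot: [-2.219, -2.223, -0.001]
force: [0.6, -0.0, 1.1]
finger_gap: 0.14
grasp_force: 0.0
```

Run:
```python
from h import *
p=env.snapshot("top");look(p,["eraser","sharpener","cell"]);c=cv2.resize(p["pixels"][130:250,120:280],None,fx=4,fy=4,interpolation=cv2.INTER_CUBIC)
p=env.snapshot("scene");look(p,["eraser","sharpener"]);d=cv2.resize(p["pixels"][160:260,140:300],None,fx=4,fy=3,interpolation=cv2.INTER_CUBIC)
cv2.imwrite("pics/e.png",np.vstack([c[:300],d])[:,:,::-1])
```

```text
eraser 0.61 ctr [593.  84.] size [23. 41.] ang 85 place [(array([596.,  71.]), 0.54)]
eraser 0.5 ctr [ 627. -255.] size [ 52. 145.] ang 71 place [(array([596.,  71.]), 0.54)]
sharpener 0.63 ctr [520.  38.] size [25. 25.] ang 83 place [(array([525.,  45.]), 0.47)]
```

View pics/e.png

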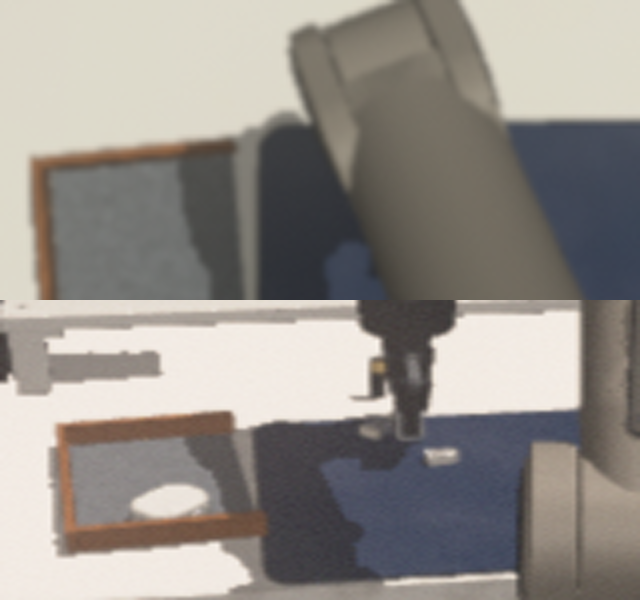

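The eraser is ahead of the fingers but seems shifted to the far side. I'll back off briefly for a clean look.

Call:
servo_tool:
  commands: "12 -15 0 0 0 0 0;12 -30 0 0 0 0 0;12 -60 0 -40 0 0 0;12 -110 0 -80 0 0 0;12 -150 0 -80 0 0 0;12 -150 0 -80 0 0 0;12 -150 0 -80 0 0 0"

```text
clock: 14.45
tool_pos: [0.5794, -0.0918, 0.0859]
eef_rot: [-2.222, -2.219, 0.0]
force: [0.2, 1.0, -0.2]
finger_gap: 0.14
grasp_force: 0.0
```

Run:
```python
from h import *
p=env.snapshot("top");look(p,["eraser","sharpener","cell"]);c=cv2.resize(p["pixels"][130:220,160:280],None,fx=5,fy=5,interpolation=cv2.INTER_CUBIC)
cv2.imwrite("pics/e2.png",c[:,:,::-1])
```

```text
sharpener 0.58 ctr [526.  39.] size [15. 24.] ang 9 place [(array([524.,  35.]), 0.52)]
```

View pics/e2.png

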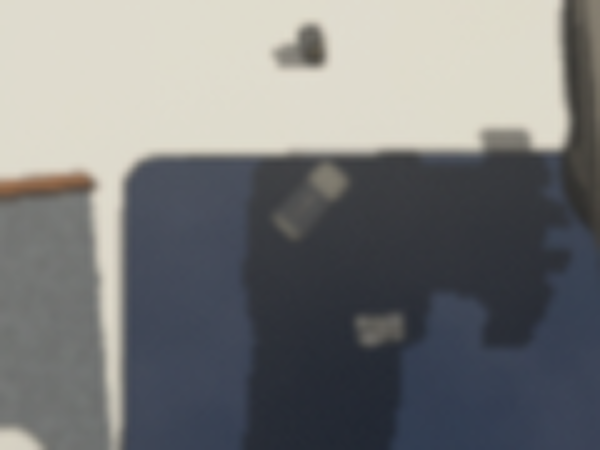

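The eraser is now at about (597,75) mm, angled the other way, with its rear end toward +x at crop (330,180). I'll push it along its own axis from that end, which moves it −x/+y towards the middle of the tray.

Call:
servo_tool:
  commands: "8 40 17 0 0 0 -0.18;8 80 35 0 0 0 -0.36;8 110 48 0 0 0 -0.54;8 130 55 0 0 0 -0.72;8 134 55 0 0 0 -0.89;8 134 55 0 0 0 -0.89;8 134 55 40 0 0 -0.89;8 134 55 65 0 0 -0.89;8 134 55 79 0 0 -0.89;8 134 55 80 0 0 -0.89;8 134 55 80 0 0 -0.89"

```text
clock: 16.08
tool_pos: [0.636, 0.0427, 0.0074]
eef_rot: [1.049, 2.959, 0.001]
force: [-0.6, -0.2, -0.2]
finger_gap: 0.096
grasp_force: 0.0
```

Call:
servo_tool:
  commands: "8 8 0 1 0 0 0;8 16 0 1 0 0 0;8 24 0 1 0 0 0;8 32 0 1 0 0 0;8 40 0 1 0 0 0;8 48 0 1 0 0 0;8 56 0 1 0 0 0;8 58 0 1 0 0 0;8 58 0 1 0 0 0;8 40 0 1 0 0 0;8 10 0 -30 0 0 0;8 -5 -50 -80 0 0 0.18;8 -5 -100 -80 0 0 0.36;8 -5 -150 -80 0 0 0.54;8 -5 -160 -80 0 0 0.72;8 -5 -160 -80 0 0 0.89;8 -5 -160 -80 0 0 0.89"

```text
clock: 18.2
tool_pos: [0.5383, -0.0854, 0.0864]
eef_rot: [2.22, 2.223, -0.0]
force: [1.1, 0.7, 0.6]
finger_gap: 0.093
grasp_force: 0.0
```

Run:
```python
from h import *
print(env.read_state()["tool_pos"])
p=env.snapshot("top");look(p,["eraser","sharpener","cell"]);c=cv2.resize(p["pixels"][130:220,160:280],None,fx=5,fy=5,interpolation=cv2.INTER_CUBIC)
cv2.imwrite("pics/e3.png",c[:,:,::-1])
```

```text
[ 0.5382808  -0.08544653  0.08644473]
sharpener 0.63 ctr [528.  39.] size [17.  8.] ang 90 place [(array([522.,  32.]), 0.37)]
cell 0.39 ctr [684.  74.] size [17. 11.] ang 0 place [(array([679.,  79.]), 0.5)]
```

View pics/e3.png

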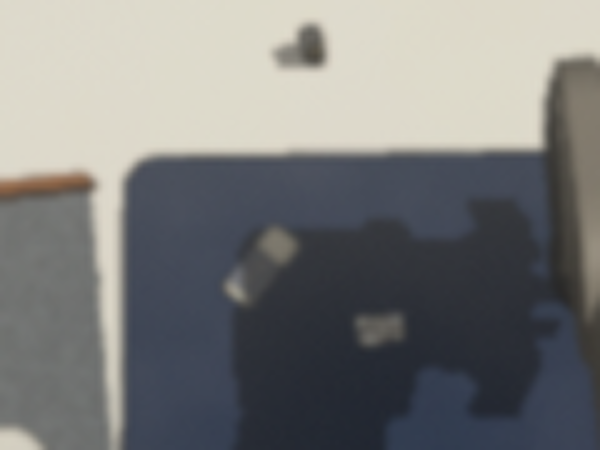

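The eraser is now at about (563,102) mm, still tilted. Next is a two-finger push straight in +y, which should turn it broadside.

Call:
servo_tool:
  commands: "16 60 10 0 0 0 0;16 120 20 0 0 0 0;16 149 23 0 0 0 0;16 149 23 0 0 0 0;16 149 23 40 0 0 0;16 149 23 65 0 0 0;16 149 23 79 0 0 0;16 149 23 80 0 0 0;16 149 23 80 0 0 0;16 157 23 81 0 0 0;16 165 23 81 0 0 0;16 173 23 81 0 0 0;16 181 23 81 0 0 0;16 189 23 81 0 0 0;16 197 23 81 0 0 0;16 205 23 81 0 0 0;16 213 23 81 0 0 0;16 221 23 81 0 0 0;16 229 23 81 0 0 0;16 229 23 81 0 0 0"

```text
clock: 21.0
tool_pos: [0.561, 0.1454, 0.0053]
eef_rot: [-2.219, -2.223, -0.001]
force: [0.1, -0.4, -0.3]
finger_gap: 0.193
grasp_force: 0.0
```

Run:
```python
from h import *
print(env.read_state()["tool_pos"])
p=env.snapshot("top");look(p,["eraser","sharpener"]);c=cv2.resize(p["pixels"][140:215,140:240],None,fx=4,fy=4,interpolation=cv2.INTER_CUBIC)
p=env.snapshot("scene");look(p,["eraser","sharpener"]);d=cv2.resize(p["pixels"][180:250,140:270],(800,300),interpolation=cv2.INTER_CUBIC)[:,200:600]
cv2.imwrite("pics/e4.png",np.hstack([c,d])[:,:,::-1])
```

```text
[0.56098395 0.14544707 0.00533377]
```

View pics/e4.png

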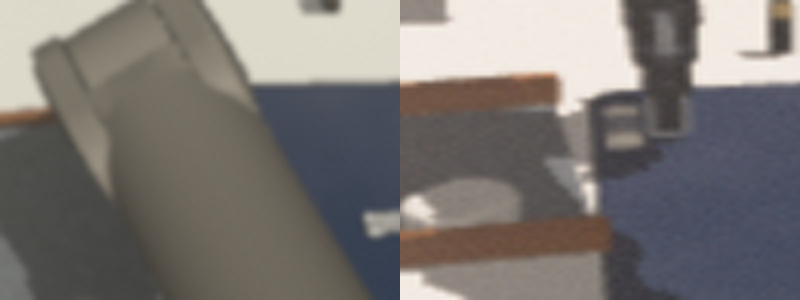

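The eraser lies broadside and flush on both fingertips at the tray mouth. I'll push it in, then retreat behind the sharpener.

Call:
servo_tool:
  commands: "16 10 0 0 0 0 0;16 20 0 0 0 0 0;16 30 0 0 0 0 0;16 40 0 0 0 0 0;16 50 0 0 0 0 0;16 60 0 0 0 0 0;16 70 0 0 0 0 0;16 78 0 0 0 0 0;16 82 0 0 0 0 0;16 82 0 0 0 0 0;16 65 0 0 0 0 0;16 50 0 -50 0 0 0;16 0 -10 -80 0 0 0;6 -60 -20 -80 0 0 0;6 -120 -34 -80 0 0 0;6 -153 -34 -80 0 0 0;6 -153 -34 -80 0 0 0;6 -153 -34 -80 0 0 0"

```text
clock: 23.55
tool_pos: [0.527, -0.009, 0.0854]
eef_rot: [-2.222, -2.221, -0.001]
force: [-0.3, 0.0, 0.8]
finger_gap: 0.068
grasp_force: 0.0
```

Run:
```python
from h import *
print(env.read_state()["tool_pos"])
p=env.snapshot("top");look(p,["eraser","sharpener","earbud_case"])
p=env.snapshot("scene");look(p,["eraser","sharpener"])
```

```text
[ 0.52701411 -0.00895758  0.08541502]
eraser 0.5 ctr [558. 248.] size [43. 14.] ang 1 place [(array([559., 252.]), 0.62)]
earbud_case 0.91 ctr [445. 248.] size [47. 60.] ang 45 place [(array([453., 235.]), 0.69)]
eraser 0.39 ctr [522.  38.] size [25. 25.] ang 83 place [(array([548., 250.]), 0.57)]
eraser 0.37 ctr [554. 246.] size [52. 19.] ang 0 place [(array([548., 250.]), 0.57)]
sharpener 0.48 ctr [519.  36.] size [22. 25.] ang 83 place [(array([526.,  33.]), 0.59)]
```

Call:
servo_tool:
  commands: "6 0 0 40 0 0 0;6 0 0 65 0 0 0;6 0 0 79 0 0 0;6 0 0 80 0 0 0;6 10 0 80 0 0 0;6 20 0 80 0 0 0;6 30 0 80 0 0 0;6 40 0 80 0 0 0;6 50 0 80 0 0 0;6 60 -1 80 0 0 0;6 70 -2 80 0 0 0;6 80 -3 80 0 0 0;6 90 -4 80 0 0 0;6 100 -5 80 0 0 0;6 110 -6 80 0 0 0;6 120 -7 80 0 0 0;6 130 -8 80 0 0 0;6 140 -9 80 0 0 0;6 150 -10 80 0 0 0;6 150 -10 80 0 0 0"

```text
clock: 26.65
tool_pos: [0.517, 0.1426, 0.0054]
eef_rot: [-2.219, -2.223, -0.001]
force: [0.7, 0.3, 0.0]
finger_gap: 0.069
grasp_force: 0.0
```

Run:
```python
from h import *
print(env.read_state()["tool_pos"])
p=env.snapshot("top");look(p,["sharpener","earbud_case"])
p=env.snapshot("scene");look(p,["eraser","sharpener"]);d=cv2.resize(p["pixels"][180:250,140:270],(780,420),interpolation=cv2.INTER_CUBIC)
cv2.imwrite("pics/e5.png",d[:,:,::-1])
```

```text
[0.51696124 0.14256069 0.00537793]
earbud_case 0.76 ctr [444. 249.] size [47. 58.] ang 45 place [(array([451., 231.]), 0.66)]
eraser 0.45 ctr [551. 246.] size [45. 12.] ang 0 place [(array([541., 259.]), 0.56)]
eraser 0.45 ctr [717.  73.] size [11. 93.] ang 85 place [(array([541., 259.]), 0.56)]
sharpener 0.42 ctr [511. 168.] size [23. 24.] ang 83 place [(array([527., 165.]), 0.47)]
```

View pics/e5.png

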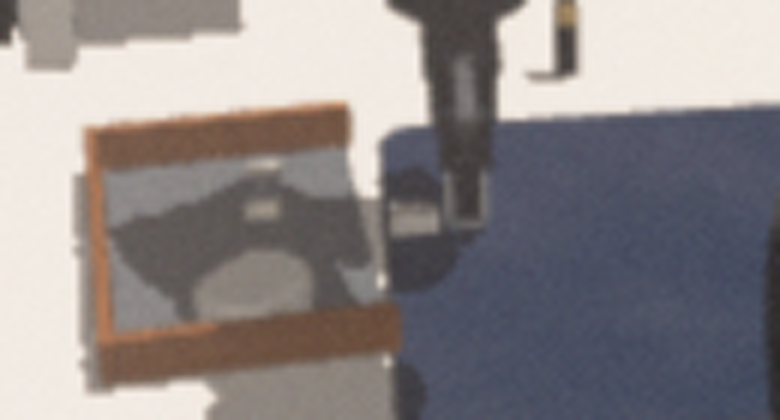

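The sharpener sits square in front of the fingers at the mouth (crop 412,215). The eraser and case are inside the tray with a gap between them. I'll push the sharpener in, retreat and rise.

Call:
servo_tool:
  commands: "6 10 -2 0 0 0 0;6 20 -4 0 0 0 0;6 30 -6 0 0 0 0;6 40 -8 0 0 0 0;6 50 -9 0 0 0 0;6 60 -9 0 0 0 0;6 68 -9 0 0 0 0;6 72 -9 0 0 0 0;6 72 -9 0 0 0 0;6 55 -9 0 0 0 0;6 40 -9 -50 0 0 0;6 0 -9 -100 0 0 0;6 -60 -9 -130 0 0 0;6 -120 -9 -130 0 0 0;6 -180 -9 -130 0 0 0;6 -180 -9 -130 0 0 0;6 -180 -9 -130 0 0 0"

```text
clock: 29.28
tool_pos: [0.5075, -0.0402, 0.1351]
eef_rot: [-2.224, -2.218, 0.001]
force: [0.5, 0.4, 0.3]
finger_gap: 0.071
grasp_force: 0.0
```

Run:
```python
from h import *
p=env.snapshot("top");look(p);c=cv2.resize(p["pixels"][130:250,120:280],None,fx=5,fy=5,interpolation=cv2.INTER_CUBIC)
cv2.imwrite("pics/f.png",c[:,:,::-1])
```

```text
tray 0.67 ctr [503. 264.] size [221. 146.] ang 5 place [(array([512., 253.]), 0.92)]
sharpener 0.57 ctr [508. 237.] size [22. 11.] ang 90 place []
earbud_case 0.65 ctr [445. 248.] size [47. 56.] ang 45 place [(array([445., 241.]), 0.74)]
toy_car 0.47 ctr [ 507. -172.] size [50. 33.] ang 89 place []
tape_roll 0.81 ctr [ 628. -227.] size [103. 107.] ang 44 place [(array([ 626., -229.]), 0.55)]
cell 0.41 ctr [683.  75.] size [23. 13.] ang 18 place [(array([549., 243.]), 0.65)]
mug 0.61 ctr [ 400. -303.] size [ 90. 112.] ang 22 place [(array([ 404., -311.]), 0.69)]
```

View pics/f.png

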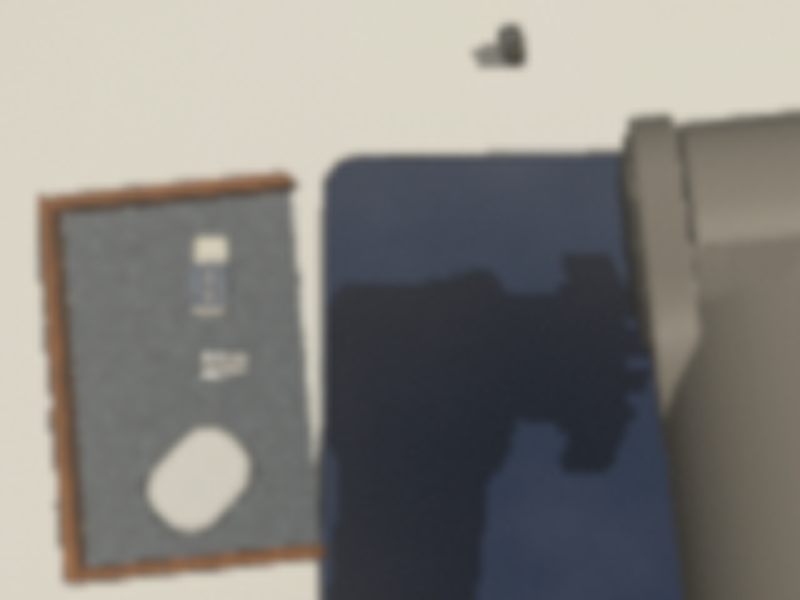

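All three lie inside the tray at crop (210,275), (223,364) and (198,480), each 40 mm or more from the mouth line at about x=300. The battery stands where it was and the arm is clear, so I'll hand the job in.

```bash
python3 -c "
from plant import env
print(env.close_job())"
```

```text
the job is handed in; nothing more can be done
None
```

I swept the eraser, sharpener and earbud case into the tray, each about 40 mm or more inside its open edge, in about 29 s; the last picture showed the car, tape roll, battery and mug still in place, and I handed the job in (no verdict came back).

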